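Rap a stuck liner out of its digestion-vessel jacket

TASK

The white liner has stuck in the tall tan digestion-vessel jacket, which already stands upturned on the bench. Rap the jacket's mouth on the grey rubber mat until the liner drops out, lift the jacket off so that the liner is left standing mouth down on the mat, and stand the empty jacket, still mouth down, in the free near end of the flask tray. Do not knock over or push about the other things.

Things in the scene. Friction and masses are not known exactly. Their poses are not given: they have to be found in the camera images.
- jacket: Tall tan plastic jacket of a digestion vessel, a tube closed at one end, the tallest tan thing; at the start it stands upturned (mouth down) on the bare bench. 125 mm tall, 0.26 kg. Ribbed collar 66 to 69 mm across round the mouth, 34 mm long; above it 62 mm across. Bore 55 mm in the collar, then 51 mm. Origin: centre of the mouth's rim; z points from mouth to closed end (up while upturned).
- jacket_top (a point): Centre of the jacket's closed end, its flat top while upturned, 125 mm from the mouth along the jacket's z. The plain 62 mm tube below it can be gripped from above at any yaw, across its uppermost 40 mm.
- liner: White fluoroplastic cup, 80 mm long, 45 mm across, 0.13 kg, with a lip 48 mm across and 12 mm long at its mouth; hidden in the jacket, also upturned. Origin: centre of its mouth's rim; z points from mouth to closed base (up while upturned). Stuck, its origin is 36 mm above the jacket's; once it has dropped on the mat its origin is level with the mat's top.
- liner_base (a point): Centre of the liner's closed base, 80 mm from its origin. The lip is wedged by dry friction of about 7 N (some 5 times its weight): it neither falls out by itself nor yields to steady pressing. Each sharp stop of the jacket's rim on the mat jerks it 1 to 7 mm towards the mouth (rim meeting the mat at 0.1 to 0.4 m/s, after 20 to 30 mm of lift); after 10 mm it is loose and drops.
- mat: Grey ribbed rubber mat, 200 x 170 x 8 mm, fixed on the bench. Origin: centre of its underside on the bench; its top is 8 mm above; x along its 200 mm side.
- tray: Pale blue open plastic tray, 280 x 210 mm, 65 mm high, walls and floor 5 mm thick, fixed on the bench. Origin: centre of its underside; x along its 280 mm side, pointing away from the robot. Two stoppered glass flasks stand in its far (+x) end, the near (-x) end is free. Its rim overhangs 7 mm outside.
- tray_free (a point): Point on the tray's inner floor (5 mm above the bench) in the middle of its free near end, 60 mm from the tray's centre.
- flask_a: Stoppered glass volumetric flask, 62 mm across, 176 mm tall, neck 15 mm, standing in the tray's far end at +y. Origin: centre of its foot; z up. Leave it.
- flask_b: The same flask, standing in the tray's far end at -y. Leave it.
- short_a: Short tan jacket, upturned, 75 mm tall, 54 mm across its ribbed collar, 50 mm above. Origin: centre of its underside; z up. Leave it.
- short_b: Another short tan jacket like short_a. Leave it.
- cap: Tan ribbed screw cap, 72 mm across, 34 mm high with a steel stud of 6 mm on top. Origin: centre of its underside; z up. Leave it.
Things that resemble listed ones, but are neither listed nor needed, are in the scene too. Leave any yellow look-alike of the jacket alone.

How it is judged:
By the outcome, as a careful person would: the job done as asked, in the order asked, and still so for the second after the job is handed in, with the robot touching nothing.
It also fails if it takes over 51 s, if anything falls off the work surface, if the arm or the gripper's body presses on something with over 40 N, if the wrist force passes 120 N, or if a joint passes its speed limit or range.

ROBOT

A 6-joint arm with a two-finger parallel gripper is mounted at the origin on the work surface. World frame = base frame: x ahead of the robot, y to its left, z up, the work surface at z = 0. Lengths are in mm, angles in rad, forces in N, time in s.
With the tool pointing down it reaches from about 400 to 925 mm from the base axis. Payload 12.5 kg.
Tool frame: the origin (TCP) lies on the front face of the gripper's body, between the roots of the fingers; the fingertips stand 78 mm ahead of it and the grasp point (between the pads) lies 59 mm ahead of it (env.nose_length is the distance from the TCP to the fingertips, in mm); z points along the fingers, y is the line along which they close (so a half turn about z gives the same grasp; the last joint's range is limited). The gripper opens to 95 mm and grips with 3 to 60 N. Pads are 20 mm wide; open, the fingers measure 119 mm over their backs; the gripper's body (75 mm by 180 mm) begins 59 mm behind the grasp point.
Start: joints at [1.141, 0.491, 1.559, -0, 1.092, -0.106], TCP at [198.838, 592.538, 292.261] pointing down, gripper open.
Joint ranges: [-3.1, 3.1], [-0.84, 2.19], [0.05, 2.79], [-1.13, 4.28], [0.06, 2.93], [-2.69, 2.69]. Speed limits (rad/s): [2.22, 2.22, 2.79, 3.14, 3.14, 3.14].

INTERFACE

Orientations are given as [roll, pitch, yaw] about the fixed x, y, z axes, in that order (R = Rz(yaw) Ry(pitch) Rx(roll)).
In Python, from cell import env gives the robot as it stands.
- The arm moves only by the tool jog_arm, never from a script. Its argument "motion" is a list of rows, each a list of 7 numbers: the turn, a rotation vector about the tool's x, y, z in degrees, then the shift along the tool's x, y, z in mm, then the finger opening in mm, from 0 to 95.1. In form: [[wx, wy, wz, x, y, z, hand], ...]. A call has 1 to 10 rows; each row shifts and turns the commanded pose from where the row before left it, along the tool's axes as they then stand; what a row does not reach is not made up. A row lasts 1/8 s, in which the tool goes at most 62.5 mm and 10.7 degrees, less where a joint would pass 70% of its speed; a pose out of reach is approached as far as the arm can. A call is refused whole if a number of a shift passes 62.5 or a number of a turn 10.7, either way. A call with a gripper value outside its range is refused whole. The fingers move at their own pace and stop on an object; the grip force is fixed at half the most. Time passes only in rows, so rows that do not move let the fingers close. It gives the time, the measured TCP pose, the force, the opening and the grip force at its end, in the units of the state.
- env.state(): the state, without advancing time (a new reading comes with each control period).
- env.read_camera(name): name is "scene" or "top"; returns a dict with "color" (384x512x3 uint8, red, green, blue), "z_map" (384x512 float32, mm along the optical axis (not along the pixel's ray), 0 where there is no reading), "camera_matrix" (3x3 intrinsics, pixels), "world_to_cam" (4x4, takes a point from world to camera coordinates). Camera axes: x right, y up, looking along -z (the intrinsics and any distortion apply to the point x, -y, -z); pixel columns grow to the right and rows downward; lengths in mm; the calibration is good to about 2 mm. A picture is of the moment at which its call begins.
- env.job_done(): hands the job in; it is judged then, once.
Trained networks look in the newest picture that a camera, given by its name, has taken for a name from the list of things; names that differ only in an ending like _2 or _b are one class to them, and where a whole thing is asked for, a point or a joint stands for the part that bears it (a point fixed in the world has none). Each returns a list of dicts, best first, with "score" (0 to 1); they miss things now and then, are a little off and sometimes report something else, mostly with a low value. They report only what shows in the picture. A call takes as long as a camera call. They do not tell look-alikes from the thing itself.
- env.recognise(camera, thing): "location" ([column, row] in pixels, amid what is visible of it).
The state is a dict: "t": time; "joints": joint angles; "qvel": joint speeds; "tau": joint torques, N m; "eef_pos": TCP position; "tcp_rot": TCP orientation; "ft_force": force on the tool from outside, world axes, zero at the start; "moment": the same for the moment, N m; "opening": opening from 0.0 (shut) to 1.0 (fully open); "grip_force": force on a finger pad.
Only numpy, scipy, OpenCV 4.12 (cv2) and the standard library are available. Lean on these libraries where they do the work, as an engineer would, in place of code of your own. Each camera call takes 0.05 s, during which the arm holds its last target. There are 200 camera calls.

## Working session

There is one attempt and no reset: what is moved stays moved. The work goes in short steps, Python scripts to look and compute and a tool call to move; the robot and the scene stay as the last step left them, time stands still between calls to the robot, and variables do not carry over. Pictures are saved under pics/ and viewed, at most 10 in all, crops included, and the job is handed in when it is done.

Besides the shell and the picture viewer there is one more tool, called as a command line: name --pt "numbers of a row" for each row, then --argument value for the rest. jog_arm: Moves the arm, as the interface text tells. Its arguments: {"type":"object","properties":{"motion":{"type":"array"}},"required":["motion"]}

```bash
mkdir -p pics; ls; cat > h.py <<'E'
import numpy as np, cv2
from cell import env
def cloud(c):
    z=c["z_map"].astype(float); K=c["camera_matrix"]; h,w=z.shape
    u,v=np.meshgrid(np.arange(w),np.arange(h))
    x=(u-K[0,2])/K[0,0]*z; y=(v-K[1,2])/K[1,1]*z
    P=np.stack([x,-y,-z,np.ones_like(z)],-1)@np.linalg.inv(c["world_to_cam"]).T
    P=P[...,:3]; P[z==0]=np.nan; return P
def save(c,n): cv2.imwrite("pics/"+n,c["color"][...,::-1])
E
python3 - <<'E'
from h import *
np.set_printoptions(precision=1,suppress=True)
s=env.state(); print(s)
cs={n:env.read_camera(n) for n in("top","scene")}
im=np.vstack([cs["top"]["color"]]); save(cs["top"],"top0.png"); save(cs["scene"],"sc0.png")
for n in cs:
    P=cloud(cs[n])
    for t in("jacket","mat","tray","flask_a","short_a","cap"):
        for r in env.recognise(n,t):
            u,v=map(int,np.round(r["location"])); print(n,t,round(r["score"],2),(u,v),P[v,u])
E
```

```text
pics
{'t': 0.0, 'joints': array([ 1.1,  0.5,  1.6, -0. ,  1.1, -0.1]), 'qvel': array([-0., -0.,  0., -0.,  0., -0.]), 'tau': array([ -0. , -61.3, -25.8,   0.1,   0. ,  -0. ]), 'eef_pos': array([198.8, 592.4, 291.7]), 'tcp_rot': array([-3.1, -0. ,  2.8]), 'ft_force': array([-0.7, -0.7,  0.3]), 'moment': array([ 0., -0., -0.]), 'grip_force': 0.0, 'opening': 0.9970711563764283}
top jacket 0.94 (274, 84) [832.8 -36.9 126.4]
top jacket 0.88 (362, 289) [ 352.3 -240.6  125.4]
top jacket 0.81 (219, 145) [683.2  92.1 125.3]
top jacket 0.78 (266, 166) [633.8 -18.8 129.3]
top jacket 0.71 (313, 286) [ 358.1 -128.4  123.3]
top mat 0.59 (344, 207) [ 547.8 -224.6    8. ]
top tray 0.58 (163, 245) [447.2 236.8   2.6]
top tray 0.48 (185, 203) [549.7 175.6  68.4]
top flask_a 0.68 (184, 202) [552.2 178.1  68.3]
top flask_a 0.56 (144, 211) [527.6 268.1  98.2]
top short_a 0.68 (261, 250) [438.  -10.   79.6]
top short_a 0.63 (265, 200) [558.3 -18.9  76.6]
top cap 0.95 (259, 133) [731.9  -3.9  39.6]
scene jacket 0.87 (262, 232) [678.5 -36.2 106.3]
scene jacket 0.86 (172, 181) [ 386.6 -146.1   92.3]
scene jacket 0.84 (302, 290) [862.9 -55.  125. ]
scene jacket 0.71 (134, 194) [ 381.3 -254.7  102.3]
scene jacket 0.59 (306, 223) [717.3  71.1 106.5]
scene mat 0.91 (179, 256) [ 564.9 -226.4    8.5]
scene tray 0.73 (290, 157) [427.9 241.1   6.8]
scene flask_a 0.86 (323, 162) [543.7 275.8  61.8]
scene flask_a 0.85 (296, 174) [540.8 175.7  66.1]
scene short_a 0.57 (240, 212) [571.1 -35.9  69.9]
scene cap 0.88 (282, 263) [743.5 -18.2  30.9]
```

View pics/top0.png

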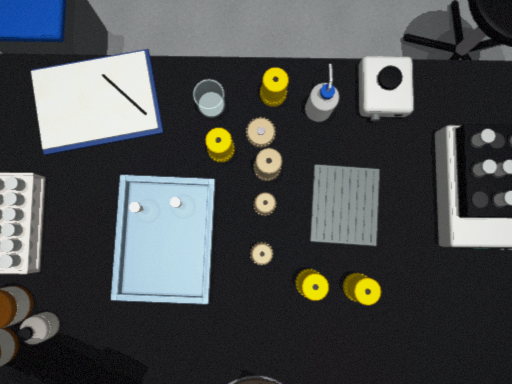

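View pics/sc0.png

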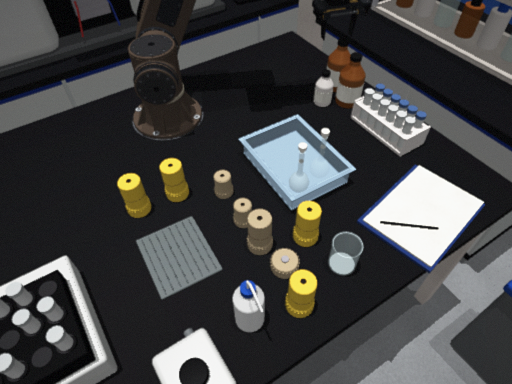

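The top view shows the tan jacket at (268,163), between the cap (261,132) and a short jacket (265,203). The mat is at (345,205), and the tray at (163,240) has its flasks at the far end. The tall yellow tubes are look-alikes.

```bash
python3 - <<'E'
from h import *
np.set_printoptions(precision=1,suppress=True)
for n in("top","scene"):
    c=env.read_camera(n); P=cloud(c); hsv=cv2.cvtColor(c["color"],cv2.COLOR_RGB2HSV)
    X,Y,Z=P[...,0],P[...,1],P[...,2]
    def near(x,y,r): return np.hypot(X-x,Y-y)<r
    m=near(634,-19,50)&(abs(Z-125)<6); q=P[m]; (cx,cy),r=cv2.minEnclosingCircle(q[:,:2].astype(np.float32)); print(n,"jacket top",cx,cy,r,np.median(q[:,2]),len(q),q.mean(0))
    m=near(550,-225,140)&(Z>4)&(Z<13); q=P[m]; print("mat",cv2.minAreaRect(q[:,:2].astype(np.float32)),np.median(q[:,2]))
    m=near(470,220,230)&(abs(Z-65)<6)&(hsv[...,0]>85)&(hsv[...,0]<125); q=P[m]; print("tray rim",cv2.minAreaRect(q[:,:2].astype(np.float32)),len(q))
    if n=="top":
        for t,x,y in(("short1",558,-19),("short2",438,-10),("cap",732,-4),("yel",683,92),("y2",358,-128),("y3",352,-240),("fa",545,270),("fb",545,178)):
            m=near(x,y,45)&(Z>(30 if t=="cap" else 70)); q=P[m]
            if len(q): print(t,cv2.minEnclosingCircle(q[:,:2].astype(np.float32)),np.percentile(q[:,2],95))
s=env.state(); print(s["tcp_rot"],s["joints"])
E
```

```text
top jacket top 647.87548828125 -24.3040771484375 30.867860794067383 124.71245051250264 520 [647.4 -24.2 124.8]
mat ((549.7467041015625, -226.56314086914062), (275.42755126953125, 268.299560546875), 44.65089416503906) 8.311332459646792
tray rim ((464.4041748046875, 227.72653198242188), (232.5094757080078, 302.1644287109375), 88.09732055664062) 3008
short1 ((553.3326416015625, -18.179872512817383), 24.816856384277344) 78.59511973133039
short2 ((429.1798095703125, -11.44018268585205), 24.580432891845703) 78.42289878484935
cap ((738.4263305664062, -7.479917049407959), 37.44918441772461) 40.2135977504261
yel ((695.4031372070312, 94.62593078613281), 31.317880630493164) 128.5636296232664
y2 ((357.2720642089844, -132.0743408203125), 30.97319984436035) 128.7151469991506
y3 ((347.8002014160156, -252.06201171875), 31.46525764465332) 128.65403920935654
fa ((532.411376953125, 273.6125793457031), 12.23154354095459) 183.33228729656167
fb ((544.2017211914062, 184.71359252929688), 11.972643852233887) 183.754647025155
scene jacket top 649.8447875976562 -25.946332931518555 31.277040481567383 123.80108294125296 391 [651.9 -26.  123.7]
mat ((565.0371704101562, -212.2704620361328), (216.8882293701172, 220.62396240234375), 85.11186218261719) 7.104538785593718
tray rim ((466.2703857421875, 227.76551818847656), (233.84239196777344, 305.0634765625), 87.94266510009766) 1404
[3.1 0.  2.8] [ 1.1  0.5  1.6 -0.   1.1 -0.1]
```

jog_arm --pt "0 0 -9.8 0 0 0 95" --pt "0 0 -9.8 0 0 0 95"

```text
t: 1.05
eef_pos: [198.8, 592.5, 292.3]
tcp_rot: [3.141, 0.0, -3.118]
ft_force: [0.2, 0.6, 0.0]
opening: 1.003
grip_force: 0.0
```

jog_arm --pt "0 0 1.35 -20 -30 0 95" --pt "0 0 0 -36 -49 0 95" --pt "0 0 0 -36 -49 0 95" --pt "0 0 0 -36 -49 0 95" --pt "0 0 0 -36 -49 0 95" --pt "0 0 0 -36 -49 0 95" --pt "0 0 0 -36 -49 0 95" --pt "0 0 0 -36 -49 0 95" --pt "0 0 0 -36 -49 0 95" --pt "0 0 0 -36 -49 0 95"

```text
t: 2.3
eef_pos: [542.0, 118.4, 292.5]
tcp_rot: [3.141, 0.001, 3.136]
ft_force: [0.7, 1.2, -0.3]
opening: 0.998
grip_force: 0.0
```

jog_arm --pt "0 0 0 -36 -48 0 95" --pt "0 0 0 -36 -48 10 95" --pt "0 0 0 -34 -47 20 95" --pt "0 0 0 0 0 0 95" --pt "0 0 0 0 0 0 95"

```text
t: 2.92
eef_pos: [646.0, -23.2, 262.1]
tcp_rot: [3.141, -0.001, 3.136]
ft_force: [0.2, -0.0, 0.4]
opening: 0.999
grip_force: 0.0
```

jog_arm --pt "0 0 0 -2.5 -1.8 20 95" --pt "0 0 0 0 0 30 95" --pt "0 0 0 0 0 30 95" --pt "0 0 0 0 0 16 95" --pt "0 0 0 0 0 0 80" --pt "0 0 0 0 0 0 62" --pt "0 0 0 0 0 0 50" --pt "0 0 0 0 0 0 50" --pt "0 0 0 0 0 0 50"

```text
t: 4.05
eef_pos: [649.0, -25.1, 167.0]
tcp_rot: [3.141, 0.001, 3.136]
ft_force: [-0.5, 2.5, 6.2]
opening: 0.66
grip_force: 30.0
```

jog_arm --pt "0 0 0 0 0 -15 40" --pt "0 0 0 0 0 -30 40" --pt "0 0 0 5 -10 -10 40" --pt "0 0 0 18 -38 0 40" --pt "0 0 0 19 -40 0 40" --pt "0 0 0 19 -40 0 40" --pt "0 0 0 19 -40 0 40" --pt "0 0 0 14 -32 0 40" --pt "0 0 0 0 0 0 40" --pt "0 0 0 0 0 0 40"

```text
t: 5.3
eef_pos: [553.4, -224.7, 220.9]
tcp_rot: [3.141, -0.001, 3.136]
ft_force: [-0.3, -0.4, -5.3]
opening: 0.657
grip_force: 30.0
```

jog_arm --pt "0 0 0 0 0 21 40" --pt "0 0 0 0 0 0 40" --pt "0 0 0 0 0 29 40" --pt "0 0 0 0 0 0 40"

```text
t: 5.8
eef_pos: [554.1, -224.1, 171.1]
tcp_rot: [3.141, -0.0, 3.137]
ft_force: [-0.8, -0.3, -5.6]
opening: 0.657
grip_force: 30.0
```

```bash
python3 - <<'E'
from h import *
c=env.read_camera("scene"); im=c["color"][130:330,60:300,::-1]
cv2.imwrite("pics/rap1.png",cv2.resize(im,None,fx=3,fy=3)[:600,:800])
s=env.state(); print(s["eef_pos"],s["ft_force"])
E
```

```text
[ 554.02692639 -224.15450285  171.51846022] [ 0.39505715 -0.41615035 -5.23645685]
```

View pics/rap1.png

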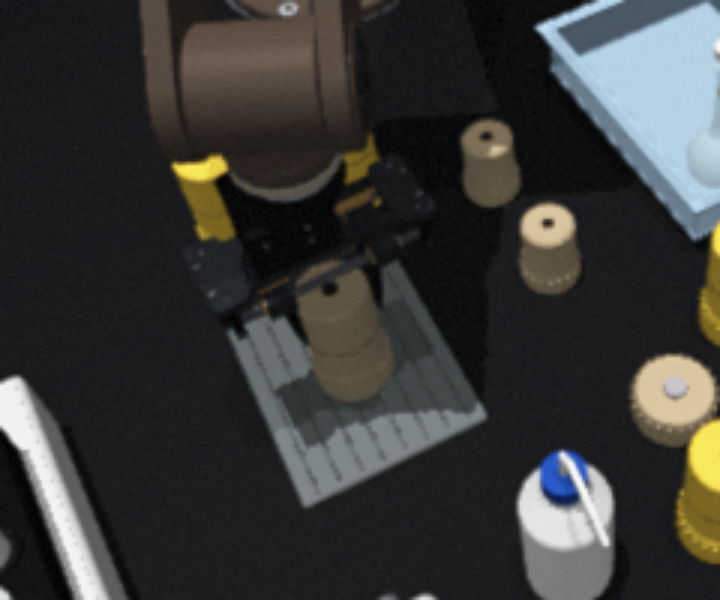

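The jacket is upright, centred on the mat, and close to or on its surface. I'll read its top height next.

```bash
cat > top.py <<'E'
from h import *
c=env.read_camera("scene"); P=cloud(c)
hsv=cv2.cvtColor(c["color"],cv2.COLOR_RGB2HSV)
m=(np.hypot(P[...,0]-554,P[...,1]+225)<45)&(P[...,2]>70)&(hsv[...,0]<25)&(hsv[...,1]>50)
q=P[m]; print(len(q),np.percentile(q[:,2],[50,80,90,95,99]))
w=c["world_to_cam"];K=c["camera_matrix"]
r=P[217:240,160:185]; print(np.round(P[222:262:3,173]))
E
python3 top.py
```

```text
2826 [391.172118   407.95543304 433.21402209 463.22505762 471.92111984]
[[ 550. -212.  135.]
 [ 556. -216.  133.]
 [ 565. -219.  134.]
 [ 574. -223.  135.]
 [ 582. -227.  135.]
 [ 585. -230.  128.]
 [ 584. -232.  116.]
 [ 583. -234.  103.]
 [ 583. -236.   91.]
 [  nan   nan   nan]
 [ 581. -241.   64.]
 [ 581. -243.   52.]
 [ 582. -246.   40.]
 [ 576. -247.   18.]]
```

jog_arm --pt "0 0 0 0 0 2 40" --pt "0 0 0 0 0 0 40" --pt "0 0 0 0 0 0 40"

```text
t: 6.28
eef_pos: [553.9, -224.5, 170.0]
tcp_rot: [-3.141, 0.001, 3.136]
ft_force: [-1.6, 3.2, 5.4]
opening: 0.659
grip_force: 30.0
```

jog_arm --pt "0 0 0 0 0 -26 40" --pt "0 0 0 0 0 0 40" --pt "0 0 0 0 0 30 40"

```text
t: 6.65
eef_pos: [554.5, -225.2, 166.3]
tcp_rot: [-3.139, 0.004, 3.136]
ft_force: [-0.9, -2.7, 47.7]
opening: 0.658
grip_force: 30.0
```

jog_arm --pt "0 0 0 0 0 -28 40" --pt "0 0 0 0 0 0 40" --pt "0 0 0 0 0 29 40" --pt "0 0 0 0 0 -28 40" --pt "0 0 0 0 0 0 40" --pt "0 0 0 0 0 29 40"

```text
t: 7.4
eef_pos: [554.0, -224.8, 163.5]
tcp_rot: [-3.14, 0.003, 3.136]
ft_force: [0.3, -0.0, -4.3]
opening: 0.656
grip_force: 30.0
```

jog_arm --pt "0 0 0 0 0 -26 40" --pt "0 0 0 0 0 0 40" --pt "0 0 0 0 0 30 40" --pt "0 0 0 0 0 -26 40" --pt "0 0 0 0 0 0 40" --pt "0 0 0 0 0 0 40"

```text
t: 8.15
eef_pos: [553.4, -224.6, 184.3]
tcp_rot: [3.141, -0.0, 3.136]
ft_force: [-0.3, 0.0, -3.3]
opening: 0.662
grip_force: 30.0
```

```bash
python3 - <<'E'
from h import *
c=env.read_camera("scene"); im=c["color"][180:300,100:240,::-1]
cv2.imwrite("pics/rap2.png",cv2.resize(im,None,fx=5,fy=5)); P=cloud(c)
print(np.round(P[200:275:3,173,:]))
s=env.state(); print(s["eef_pos"],s["ft_force"])
E
```

```text
[[ 379. -156.    6.]
 [ 570. -204.  226.]
 [ 579. -208.  228.]
 [ 581. -210.  220.]
 [ 542. -203.  161.]
 [ 583. -214.  202.]
 [ 558. -211.  160.]
 [ 566. -215.  160.]
 [ 574. -219.  160.]
 [ 582. -222.  161.]
 [ 589. -226.  159.]
 [ 589. -228.  148.]
 [ 588. -230.  136.]
 [ 588. -232.  125.]
 [ 587. -234.  113.]
 [ 584. -236.   97.]
 [ 586. -238.   87.]
 [ 584. -241.   73.]
 [ 586. -243.   63.]
 [ 584. -245.   48.]
 [ 567. -245.    9.]
 [ 575. -249.    8.]
 [ 583. -253.    8.]
 [ 590. -256.    7.]
 [ 599. -260.    7.]]
[ 553.47361983 -224.52283722  184.23513813] [-0.51457779 -0.72252227 -4.19029682]
```

View pics/rap2.png

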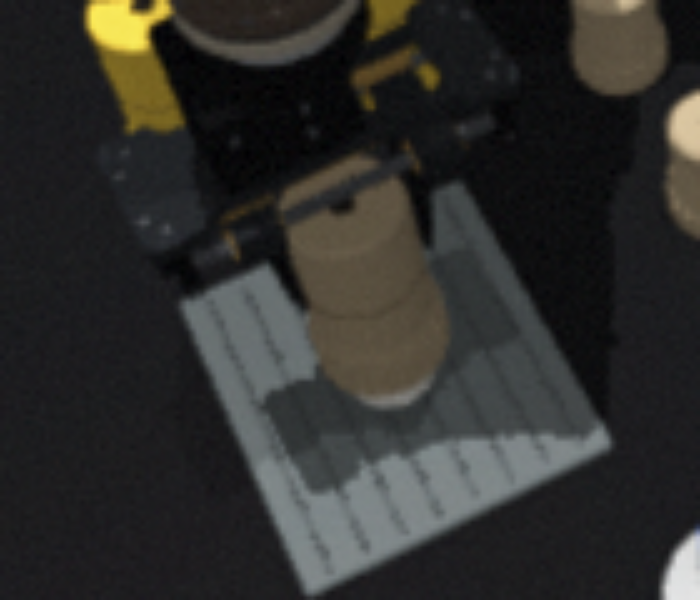

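The white lip shows under the raised rim at (386,400) in the crop, so the liner is loose and standing on the mat. I'll lift the jacket straight off.

jog_arm --pt "0 0 0 0 0 -8 40" --pt "0 0 0 0 0 -15 40" --pt "0 0 0 0 0 -20 40" --pt "0 0 0 0 0 -20 40" --pt "0 0 0 0 0 -20 40" --pt "0 0 0 0 0 -17 40" --pt "0 0 0 0 0 0 40"

```text
t: 9.07
eef_pos: [554.0, -224.8, 286.8]
tcp_rot: [-3.14, 0.003, 3.136]
ft_force: [0.1, -0.5, -4.6]
opening: 0.662
grip_force: 30.0
```

```bash
python3 - <<'E'
from h import *
c=env.read_camera("scene"); im=c["color"][150:300,100:260,::-1]
cv2.imwrite("pics/lift.png",cv2.resize(im,None,fx=4,fy=4)); P=cloud(c)
print(np.round(P[170:275:5,173,:]))
s=env.state(); print(s["eef_pos"],s["ft_force"])
E
```

```text
[[ 575. -186.  327.]
 [ 580. -190.  319.]
 [ 578. -193.  304.]
 [ 565. -192.  274.]
 [ 563. -194.  258.]
 [ 576. -200.  257.]
 [ 581. -205.  248.]
 [ 584. -208.  236.]
 [ 586. -212.  223.]
 [ 587. -215.  208.]
 [ 590. -219.  195.]
 [ 587. -222.  175.]
 [ 591. -226.  163.]
 [ 592. -230.  146.]
 [ 565. -228.   89.]
 [ 578. -235.   87.]
 [ 575. -238.   63.]
 [ 573. -242.   39.]
 [ 568. -245.   10.]
 [ 578. -251.    4.]
 [ 591. -257.    3.]]
[ 553.70098189 -224.62829609  285.65430047] [-0.19206786  0.20157288 -3.85831143]
```

View pics/lift.png

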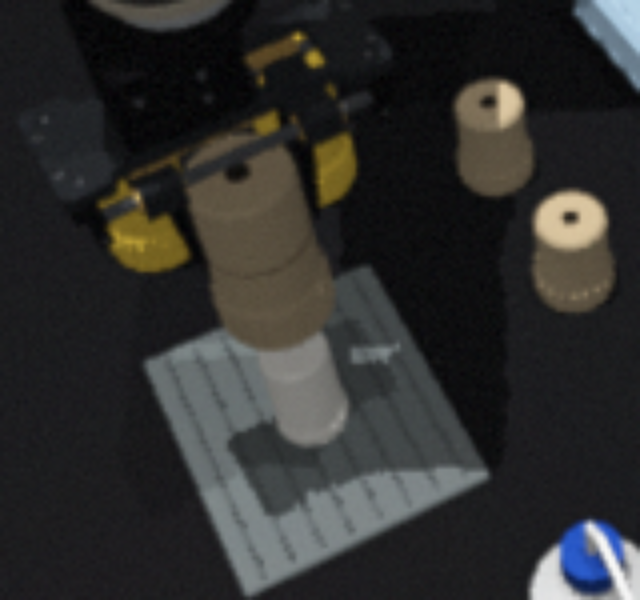

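The liner stands alone on the mat with its base at (300,345) and its foot at (311,440) in the crop, and the jacket is clear above it. Next is the tray.

jog_arm --pt "0 0 0 8 24 -5 40" --pt "0 0 0 15 46 0 40" --pt "0 0 0 16 49 0 40" --pt "0 0 0 16 49 0 40" --pt "0 0 0 16 49 0 40" --pt "0 0 0 16 49 0 40" --pt "0 0 0 16 49 0 40" --pt "0 0 0 16 49 0 40" --pt "0 0 0 16 49 0 40" --pt "0 0 0 14 42 0 40"

```text
t: 10.38
eef_pos: [405.2, 233.0, 290.0]
tcp_rot: [-3.142, -0.001, 3.137]
ft_force: [1.1, 0.5, -3.2]
opening: 0.656
grip_force: 30.0
```

jog_arm --pt "0 0 0 0 0 0 40" --pt "0 0 0 0 0 0 40"

```text
t: 10.62
eef_pos: [406.5, 231.1, 290.0]
tcp_rot: [-3.141, -0.001, 3.137]
ft_force: [0.7, -0.7, -4.2]
opening: 0.658
grip_force: 30.0
```

jog_arm --pt "0 0 0 0 0 25 40" --pt "0 0 0 0 0 40 40" --pt "0 0 0 0 0 35 40" --pt "0 0 0 0 0 20 40" --pt "0 0 0 0 0 4 40" --pt "0 0 0 0 0 0 40" --pt "0 0 0 0 0 0 40"

```text
t: 11.5
eef_pos: [407.5, 231.0, 167.1]
tcp_rot: [3.141, 0.001, 3.136]
ft_force: [0.5, -0.0, -4.3]
opening: 0.658
grip_force: 30.0
```

```bash
python3 - <<'E'
from h import *
c=env.read_camera("scene"); im=c["color"][60:240,180:390,::-1]
cv2.imwrite("pics/tray.png",cv2.resize(im,None,fx=3,fy=3)); P=cloud(c)
q=P[(np.hypot(P[...,0]-405,P[...,1]-230)<40)&(P[...,2]<145)&(P[...,2]>100)]
print(len(q),np.percentile(q[:,2],[50,75,90,98]))
s=env.state(); print(s["eef_pos"],s["ft_force"])
E
```

```text
345 [132.03182581 141.32972666 143.22707009 144.21991962]
[407.43723656 231.09136977 167.04521939] [ 0.06303765  0.44899702 -3.94537643]
```

View pics/tray.png

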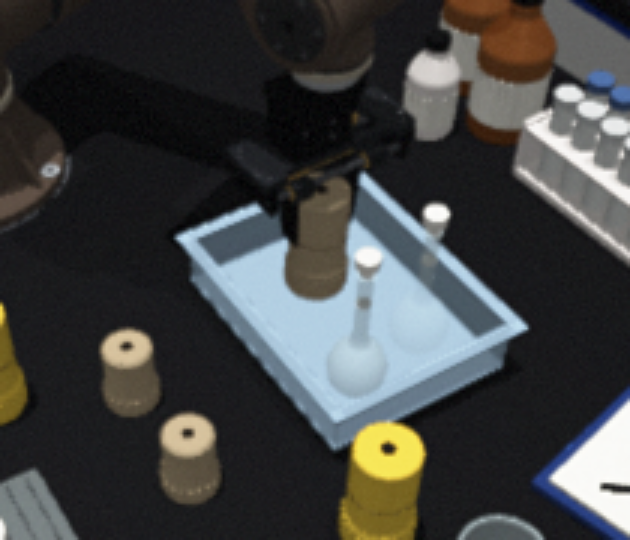

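The jacket is over the free near end of the tray at (316,280) in the crop, upright and clear of the flasks, about 11 mm above the floor. I'll ease it down.

jog_arm --pt "0 0 0 0 0 4 40" --pt "0 0 0 0 0 3 40" --pt "0 0 0 0 0 0 40" --pt "0 0 0 0 0 0 40"

```text
t: 12.05
eef_pos: [407.1, 231.2, 159.2]
tcp_rot: [3.142, -0.0, 3.136]
ft_force: [-0.2, 0.1, -4.4]
opening: 0.661
grip_force: 30.0
```

jog_arm --pt "0 0 0 0 0 2 40" --pt "0 0 0 0 0 0 40"

```text
t: 12.3
eef_pos: [407.1, 231.1, 157.1]
tcp_rot: [3.142, -0.0, 3.136]
ft_force: [0.1, 0.1, -3.9]
opening: 0.661
grip_force: 30.0
```

jog_arm --pt "0 0 0 0 0 1 40" --pt "0 0 0 0 0 0 40" --pt "0 0 0 0 0 0 40"

```text
t: 12.68
eef_pos: [407.2, 231.1, 156.2]
tcp_rot: [3.141, 0.0, 3.136]
ft_force: [-0.7, -0.6, -4.4]
opening: 0.657
grip_force: 30.0
```

jog_arm --pt "0 0 0 0 0 1 40" --pt "0 0 0 0 0 0 40" --pt "0 0 0 0 0 0 40"

```text
t: 13.05
eef_pos: [407.1, 231.1, 155.2]
tcp_rot: [3.142, -0.0, 3.136]
ft_force: [-0.3, -0.2, -3.0]
opening: 0.66
grip_force: 30.0
```

jog_arm --pt "0 0 0 0 0 1 40" --pt "0 0 0 0 0 0 40" --pt "0 0 0 0 0 0 40"

```text
t: 13.42
eef_pos: [407.1, 231.1, 154.2]
tcp_rot: [3.142, -0.0, 3.136]
ft_force: [-0.6, 0.1, -3.7]
opening: 0.66
grip_force: 30.0
```

jog_arm --pt "0 0 0 0 0 1 40" --pt "0 0 0 0 0 0 40" --pt "0 0 0 0 0 0 40"

```text
t: 13.8
eef_pos: [407.3, 231.1, 153.8]
tcp_rot: [3.141, 0.001, 3.136]
ft_force: [-1.2, -1.8, 6.5]
opening: 0.658
grip_force: 30.0
```

jog_arm --pt "0 0 0 0 0 0 66" --pt "0 0 0 0 0 0 75" --pt "0 0 0 0 0 0 95" --pt "0 0 0 0 0 0 95" --pt "0 0 0 0 0 0 95" --pt "0 0 0 0 0 -20 95" --pt "0 0 0 0 0 -40 95" --pt "0 0 0 0 0 -50 95" --pt "0 0 0 0 0 -30 95" --pt "0 0 0 0 0 0 95"

```text
t: 15.05
eef_pos: [407.5, 231.3, 295.1]
tcp_rot: [3.14, 0.004, 3.136]
ft_force: [-0.2, -0.1, 0.0]
opening: 1.002
grip_force: 0.0
```

```bash
python3 - <<'E'
from h import *
c=env.read_camera("scene"); im=c["color"][60:320,100:400,::-1]
cv2.imwrite("pics/end.png",cv2.resize(im,None,fx=2,fy=2)); P=cloud(c)
q=P[(np.hypot(P[...,0]-407,P[...,1]-231)<40)&(abs(P[...,2]-130)<8)]
print(len(q),q.mean(0),q.std(0)); s=env.state(); print(s["eef_pos"],s["ft_force"])
E
```

```text
226 [415.49605764 228.13178058 128.40543478] [15.64570749 15.48974848  2.01258418]
[407.08280278 231.10742291 293.61412472] [ 0.53378543  0.65597971 -0.33709436]
```

View pics/end.png

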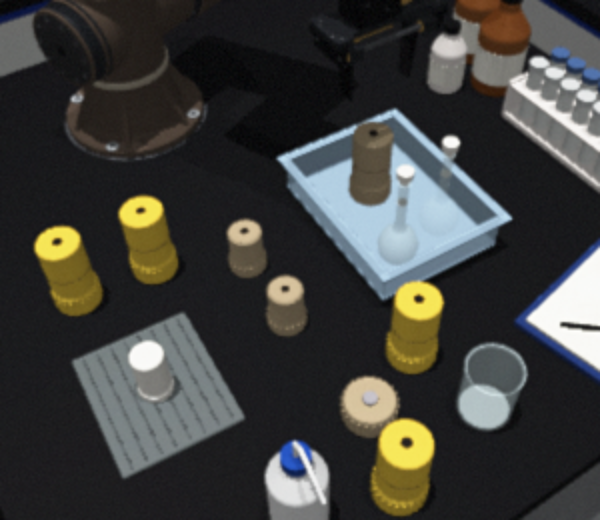

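The liner stands mouth down on the mat at (152,372), the jacket stands in the tray's near end at (371,165), and everything else is where it was.

```bash
python3 -c "
from cell import env
print(env.job_done())"
```

```text
the job is handed in; nothing more can be done
None
```

The job is handed in at about 15 s of the 51 s allowed: the liner stands mouth down on the mat, the empty jacket stands mouth down in the tray's free near end, and the last picture shows the other things undisturbed.

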